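Load the parts washer and hold its panel shut

ROBOT

A 6-joint arm with a two-finger parallel gripper is mounted at the origin on a cart in front of the work surface, level with it; the furniture and walls round the work are solid. World frame = base frame: x ahead of the robot, y to its left, z up, the work surface at z = 0. Lengths are in m, angles in rad, forces in N, time in s.
With the tool pointing down it reaches from about 0.375 to 0.9 m from the base axis. Payload 3.1 kg.
Tool frame: the origin (TCP) lies at the very end of the fingers, on their centre line; the grasp point (between the pads) lies 19 mm behind it (manip.hold_point_z is the distance from the TCP to the grasp point, in m); y points along the fingers, z is the direction in which the jaws open and shut, and the axes are right-handed (so a half turn about y gives the same grasp; the last joint's range is limited). The gripper opens to 85 mm and grips with 20 to 120 N. Pads are 22 mm wide; open, the fingers measure 114 mm over their backs; the gripper's body (76 mm by 85 mm) begins 54 mm behind the grasp point. The pads swing forward as they close: fully open they stand 13 mm farther back than shut.
Start: joints at [0.954, 0.527, 1.433, -0, 1.181, -0.178], TCP at [0.265, 0.566, 0.231] pointing down, gripper open.
Joint ranges: [-3.08, 3.08], [-0.75, 2.2], [0.22, 2.44], [-1.43, 4.57], [0, 2.65], [-2.85, 2.85]. Speed limits (rad/s): [2.79, 2.79, 3.14, 3.14, 3.14, 3.14].

INTERFACE

Orientations are given as a unit quaternion [x, y, z, w].
In Python, from station import manip, eyes, workorder gives the robot as it stands. The module is installed in compiled form; this text tells all that it offers.
- The arm moves only by the shell command python3 -m jog 'ROWS' [OPENING] [FORCE]. ROWS is JSON, a list of rows, each a list of 2 entries, a list of its own where there are three numbers: the shift along the tool's x, y, z in cm, then the turn about the tool's y in rad. A call has 1 to 20 rows; each row is the pose to reach, as a shift and turn from the pose commanded when the call began, along the tool's axes at that moment; what a row does not reach only later rows make up. A row lasts 1/12 s, in which the tool goes at most 41.7 mm and 7.16 degrees, less where a joint would pass 70% of its speed; a pose out of reach is approached as far as the arm can. A call with a gripper value outside its range is refused whole. OPENING is the finger opening in cm, from 0 to 8.54, set as the call begins (- or left out, the last holds). The fingers move at their own pace and stop on an object; FORCE is the grip in N (left out, the last holds). Time passes only in rows, so rows that repeat a pose let the fingers close. It gives the time, the measured TCP pose, the force and the opening at its end, in the units of the state.
- manip.sense(): the state, without advancing time (a new reading comes with each control period).
- eyes.snapshot(name): name is "scene" or "top" or "wrist"; returns a dict with "frame" (420x560x3 uint8, red, green, blue), "vfov" (degrees; the focal length in pixels is half the picture's height over the tangent of half this angle, whatever the lens; pixels are square), "cx", "cy" (the principal point, pixels), "rvec" (rotation vector, rad) and "tvec" (3), from world to camera coordinates, as OpenCV has them. Camera axes: x right, y down, z forward; pixel columns grow to the right and rows downward; lengths in m; the calibration is good to about 2 mm. The wrist camera is an equidistant fisheye: a pixel r from the principal point sees the ray r / f radians off the axis. A picture is of the moment at which its call begins. There is no depth.
- workorder.sign_off(): hands the job in, once; it reports no verdict.
The state is a dict: "t": time; "q": joint angles; "qd": joint speeds; "tau": joint torques, N m; "tcp_pos": TCP position; "tool_rot": TCP orientation; "force": force on the tool from outside, world axes, zero at the start; "ft_torque": the same for the moment, N m; "finger_gap": opening from 0.0 (shut) to 1.0 (fully open).
Only numpy, scipy, OpenCV 4.12 (cv2) and the standard library are available. Lean on these libraries where they do the work, as an engineer would, in place of code of your own. Each camera call takes 0.05 s, during which the arm holds its last target. There are 200 camera calls.

TASK

Tip the washer's hinged tray by its black bar so that the three bearing parts slide into the tank (do not touch the parts themselves), and let the tray back down flat. Then swing the blue panel shut until it lies on its rubber buffers, turn the orange quarter-turn fastener until its slot lines up with the white marks, and press the panel fully down flush against the frame. Finish while still holding it pressed down like that; leave the cup, the marker and the roller bearing on the bench alone.

Things in the scene. Friction and masses are not known exactly. Their poses are not given: they have to be found in the camera images.
- washer: Grey parts washer fixed to the bench, place and yaw vary. Origin: centre of its underside, on the bench, z up; +x points to the panel's hinge (away from the robot), +y to the tray. Tank 170 x 170 mm, frame at z = 85 mm (66 at the tray side); its opening spans x -35 to 70, y -76 to 76 mm, floor z = 12 mm. A slot 11 mm wide along x takes the fastener's bar at x = -57, y = 0.
- tray (a joint): Tip angle of the steel tray (rad): 0 flat at the start, up to 1.15 as the bar end is lifted. Hinge line along the washer's x axis at washer y = 90, z = 93 mm. Tray 103 mm wide (washer x -34 to 69), reaching to y = 245 mm, walls 14 mm high, open to the tank. Tip it to about 1.1 for a second to empty it. Let go, it sinks flat by itself in about 1 s.
- tray_bar (a point): Middle of the black round bar (10 mm thick, 80 mm long, along the washer's x axis) at the tray's outer end: 200 mm from the tray's hinge line and, when flat, 4 mm above it (97 mm above the bench). 40 mm gap between it and the tray's end wall. Lifting takes about 3 N.
- panel (a joint): Opening of the blue panel (rad): 0 flush on the frame, about 0.09 lying on two sprung rubber buffers, start 1.62 to 1.79 (stop 1.8), stays put there. Hinge line along washer y at x = 80, z = 89 mm, in mid thickness. Damped: pulled below about 1.2 it sinks shut in about 2 s. From buffers to flush takes about 8 N at the fastener; unaligned, the fastener's bar stops it at 0.06.
- panel_edge (a point): Middle of the panel's free edge, at mid thickness, 165 mm from the hinge line. The panel is 8 mm thick and 156 mm wide along the washer's y. Site x points from the edge to the hinge, z out of the outer face (up when shut; away from the robot when open).
- fastener (a joint): Angle of the orange wing about the panel's outward normal (rad): 0 = aligned, the black slot line on the wing (and the bar under the panel) in line with the white marks, along the washer's x axis. Positive is counter-clockwise seen from outside. Starts at 0.9 to 1.45, range -0.3 to 1.6; stays where left (friction 0.04 Nm). The bar enters the frame's slot within about 0.18 of 0.
- wing (a point): Centre of the orange wing: 36 mm long along point x, 9 mm thick along point y, 22 mm high along point z (the panel's outward normal). It is on the panel's middle line, 137 mm from the hinge line, and spans 6 to 28 mm above the outer face, on a collar 28 mm across and 6 mm high.
- ball_bearing_mid (a point): Centre of the ball bearing, 47 mm across, 14 mm high, at the start on the tray.
- inner_ring_mid (a point): Centre of the grooved steel ring, 42 mm across, 16 mm high, at the start on the tray.
- spacer_mid (a point): Centre of the black spacer ring, 36 mm across, 10 mm high, at the start on the tray.
- cup_mid (a point): Centre of the aluminium cup (bystander), 67 mm across, 58 mm high, standing on the bench.
- marker_mid (a point): Centre of the white and black marker pen (bystander), 130 x 20 x 20 mm, lying on the bench.
- cone_mid (a point): Centre of the tapered roller bearing (bystander), 47 mm across, 19 mm high, on the bench.
Mind the look-alikes: they are no part of the job. Leave any brown or yellow look-alike of the part that bears inner_ring_mid alone.

How it is judged:
By the outcome, as a careful person would: the job done as asked, in the order asked, and still so for the second after the job is handed in, while the arm keeps its last pose, push and grip.
It also fails if it takes over 72 s, if anything falls off the work surface, if the arm or the gripper's body presses on something with over 40 N, if the wrist force passes 120 N, or if a joint passes its speed limit or range.

## Working session

There is one attempt and no reset: what is moved stays moved. The work goes in short steps, Python scripts to look and compute and a shell command to move; the robot and the scene stay as the last step left them, time stands still between calls to the robot, and variables do not carry over. Pictures are saved under pics/ and viewed, about 8 in all and at most 12, crops included, and the job is handed in when it is done.

```bash
mkdir -p pics
cat > h.py <<'E'
import numpy as np, cv2
from scipy.spatial.transform import Rotation as R
from station import manip, eyes, workorder
def snap(n):
    s=eyes.snapshot(n); s['n']=n; return s
def save(s,f,crop=None,scale=1):
    im=s['frame'][:,:,::-1]
    if crop: im=im[crop[1]:crop[3],crop[0]:crop[2]]
    cv2.imwrite('pics/'+f,cv2.resize(im,None,fx=scale,fy=scale))
def cam(s):
    M=R.from_rotvec(np.ravel(s['rvec'])).as_matrix(); return M,-M.T@np.ravel(s['tvec'])
def foc(s): return s['frame'].shape[0]/2/np.tan(np.radians(s['vfov'])/2)
def ray(s,u,v):
    M,c=cam(s); f=foc(s); x=np.array([u-s['cx'],v-s['cy']])
    if s['n']=='wrist':
        r=np.hypot(*x); a=r/f; d=np.r_[x/max(r,1e-9)*np.sin(a),np.cos(a)]
    else: d=np.r_[x/f,1]
    return c,M.T@(d/np.linalg.norm(d))
def onz(s,u,v,z):
    c,d=ray(s,u,v); return c+d*(z-c[2])/d[2]
def proj(s,p):
    M,c=cam(s); q=M@(np.array(p)-c); f=foc(s)
    if s['n']=='wrist':
        r=np.hypot(q[0],q[1]); a=np.arctan2(r,q[2]); return np.array([s['cx'],s['cy']])+q[:2]/r*a*f
    return np.array([s['cx'],s['cy']])+q[:2]/q[2]*f
E
python3 - <<'E'
from h import *
s=manip.sense(); print(s, manip.hold_point_z, [x for x in dir(manip) if x[0]!='_'])
print(R.from_quat(s['tool_rot']).as_matrix().round(3))
a=snap('scene');b=snap('top')
for x in(a,b): print(x['n'],cam(x)[1],cam(x)[0][2],x['vfov'])
cv2.imwrite('pics/1.png',a['frame'][:,:,::-1]); cv2.imwrite('pics/2.png',b['frame'][:,:,::-1])
E
```

```text
{'t': 0.0, 'q': array([ 9.53504659e-01,  5.28441821e-01,  1.43390068e+00, -1.19055340e-05,
        1.18141154e+00, -1.78513546e-01]), 'qd': array([-0.00139013,  0.0005563 , -0.00035383,  0.00073873, -0.00053639,
        0.00065307]), 'tau': array([-1.32658646e-03, -4.42361748e+01, -1.78018463e+01, -3.28031347e-04,
        8.85247980e-03,  2.59861423e-06]), 'tcp_pos': array([0.2650826 , 0.56520705, 0.2303491 ]), 'tool_rot': array([ 0.69086377, -0.15418089,  0.15359586, -0.68945182]), 'force': array([-0.13026088, -0.16799442, -0.57543622]), 'ft_torque': array([ 0.05849253,  0.04630586, -0.00680761]), 'finger_gap': 0.9980939083504413} 0.0187 ['PlanningError', 'hold_point_z', 'sense']
[[ 0.905 -0.001  0.425]
 [-0.425 -0.002  0.905]
 [-0.    -1.    -0.002]]
scene [ 0.03523055 -0.8632271   0.84315101] [ 0.35456624  0.72267907 -0.59331083] 45.8689401323404
top [0.27852517 0.01312435 1.31987432] [ 0.16212546 -0.00150577 -0.986769  ] 44.97761389706117
```

View pics/1.png

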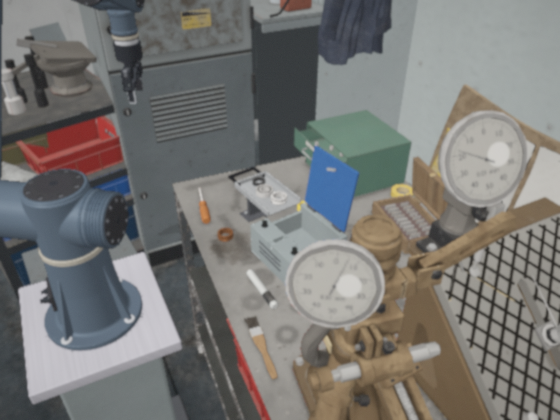

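View pics/2.png

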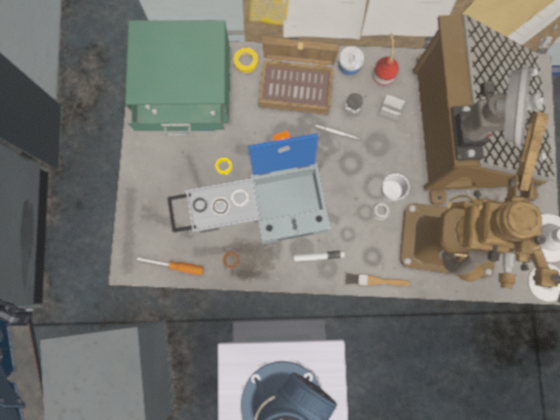

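The top view shows the washer at about (290,205), its tray reaching left to a black bar at about (178,212) with three rings on it. The blue panel is open at about (283,155), the orange wing is behind it at about (282,137), and the cup, marker and cone are to the right and in front. Next I'll take a zoomed crop to measure.

Run:
```python
from h import *
b=snap('top'); im=b['frame']; crop=(160,125,340,250)
save(b,'3.png',crop,4.4)
for p in [(260,240),(328,230),(178,212)]: print(p,onz(b,*p,.085))
```

```text
(260, 240) [0.39946255 0.04487365 0.085     ]
(328, 230) [ 0.41959904 -0.12206174  0.085     ]
(178, 212) [0.47394821 0.24533784 0.085     ]
```

View pics/3.png

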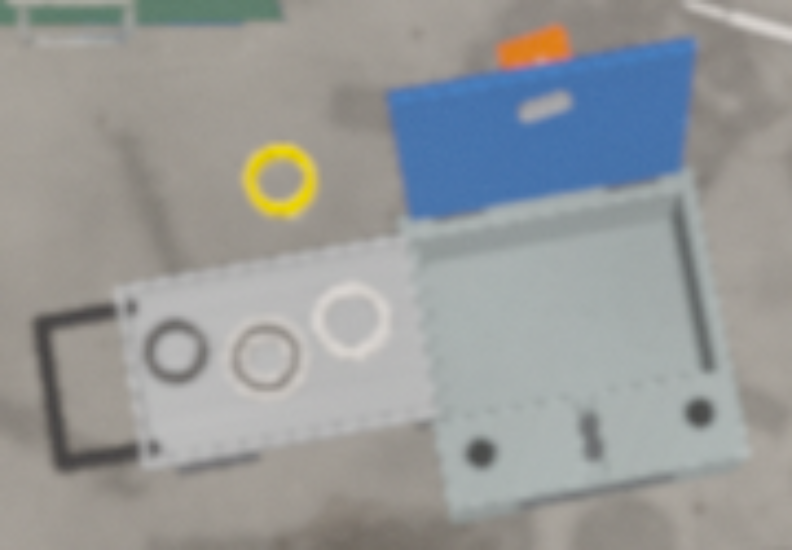

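```bash
cat > w.py <<'E'
from h import *
import sys
E
python3 - <<'E'
from h import *
b=snap('top'); C=lambda u,v,z: onz(b,160+u/4.4,125+v/4.4,z)
F=[C(455,518,.085),C(748,457,.085),C(591,436,.085),C(43,320,.097),C(66,461,.097)]
W=np.array([[-85,85],[-85,-85],[-57,0],[57.5,290],[-22.5,290]])/1e3
P=np.array(F)[:,:2]
A=P-P.mean(0);B=W-W.mean(0)
th=np.arctan2((B[:,0]*A[:,1]-B[:,1]*A[:,0]).sum(),(A*B).sum())
Rm=np.array([[np.cos(th),-np.sin(th)],[np.sin(th),np.cos(th)]])
o=P.mean(0)-Rm@W.mean(0)
print(th,o,((Rm@W.T).T+o-P)*1e3)
bar=Rm@[.0175,.29]+o; print('bar',bar)
np.savez('w.npz',th=th,o=o)
# panel edge: top-view edge corners crop (388,92),(694,38): solve angle
to=lambda w:np.r_[Rm@w[:2]+o,w[2]]
for a in np.arange(1.6,1.81,.04):
    print(a,[((proj(b,to(np.r_[.08-.165*np.cos(a),y,.089+.165*np.sin(a)]))-[160,125])*4.4).round(0) for y in(.078,-.078)])
E
```

```text
0.14666485934159754 [ 0.49249852 -0.03252847] [[ 3.41213539  2.42757107]
 [-1.43269089 -1.95976385]
 [-0.23973426 -0.71914573]
 [-0.99562715 -0.6405124 ]
 [-0.7440831   0.89185091]]
bar [0.46743015 0.25691552]
1.6 [array([398., 138.]), array([710.,  85.])]
1.6400000000000001 [array([396., 125.]), array([707.,  72.])]
1.6800000000000002 [array([394., 113.]), array([705.,  60.])]
1.7200000000000002 [array([392., 101.]), array([702.,  48.])]
1.7600000000000002 [array([390.,  89.]), array([699.,  36.])]
1.8000000000000003 [array([388.,  77.]), array([697.,  25.])]
```

```bash
python3 -m jog '[[[31.4,4,-19.3],-0.586],[[31.4,4,-19.3],-0.586],[[31.4,4,-19.3],-0.586],[[31.4,4,-19.3],-0.586],[[31.4,4,-19.3],-0.586],[[31.4,4,-19.3],-0.586],[[31.4,4,-19.3],-0.586],[[31.4,4,-19.3],-0.586],[[31.4,4,-19.3],-0.586],[[31.4,4,-19.3],-0.586],[[31.4,4,-19.3],-0.586],[[31.4,4,-19.3],-0.586],[[31.4,4,-19.3],-0.586],[[31.4,4,-19.3],-0.586]]' 2.6 30
cat > st.py <<'E'
from h import *
w=np.load('w.npz');th=float(w['th']);o=w['o']
Rm=np.array([[np.cos(th),-np.sin(th)],[np.sin(th),np.cos(th)]])
def toW(p): return np.r_[Rm@np.asarray(p)[:2]+o,p[2]]
def toL(p): return np.r_[Rm.T@(np.asarray(p)[:2]-o),p[2]]
def st():
    s=manip.sense(); T=R.from_quat(s['tool_rot']).as_matrix()
    print('t %.2f tcp washer mm'%s['t'],(toL(s['tcp_pos'])*1e3).round(1),'yaw of tool x rel washer %.3f'%(np.arctan2(T[1,0],T[0,0])-th),'F',s['force'].round(1),'tau',s['ft_torque'].round(2),'gap mm',round(s['finger_gap']*85.4,1)); return s
E
python3 - <<'E'
from st import *
st(); s=snap('wrist'); print(cam(s)[1],cam(s)[0][2]); save(s,'4.png')
print('bar predicted px',proj(s,toW([.0575,.29,.097])),proj(s,toW([-.0225,.29,.097])))
E
```

```text
t: 1.37
tcp_pos: [0.4667, 0.2591, 0.1914]
tool_rot: [-0.705, -0.053, 0.053, 0.705]
force: [-0.6, 1.4, -0.4]
finger_gap: 0.305
t 1.37 tcp washer mm [ 17.1 292.3 191.4] yaw of tool x rel washer 0.003 F [-0.6  1.4 -0.4] tau [0.01 0.07 0.02] gap mm 26.1
[0.39458818 0.24888697 0.33419104] [ 0.27884463  0.04151656 -0.9594384 ]
bar predicted px [275.34672791 255.31316858] [275.29736373 155.74475021]
```

View pics/4.png

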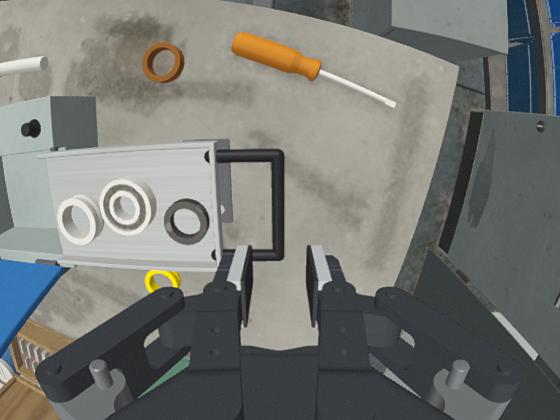

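The wrist view shows the bar vertical at column 280 (rows 152–258), centred between the fingers, which span columns 250–308. I'll descend and grip.

```bash
python3 -m jog '[[[0,3.5,0],0],[[0,7,0],0],[[0,10.6,0],0],[[0,10.6,0],0],[[0,10.6,0],0]]' 2.6; python3 -c "
from st import *
st()"; python3 -m jog '[[[0,0,0],0],[[0,0,0],0],[[0,0,0],0],[[0,0,0],0],[[0,0,0],0],[[0,0,0],0]]' 0 35
python3 - <<'E'
from st import *
s=st()
# arc rows from theta=0
for th_ in np.arange(0,1.13,.1):
    y=200*(np.cos(th_+.02)-np.cos(.02)); z=200*(np.sin(th_+.02)-np.sin(.02)); print('%.1f [0,%.1f,%.1f]'%(th_,-z/10,y/10))
E
```

```text
t: 1.83
tcp_pos: [0.4657, 0.2581, 0.0839]
tool_rot: [0.706, 0.051, -0.054, -0.705]
force: [0.2, 0.2, 0.5]
finger_gap: 0.298
t 1.83 tcp washer mm [ 16.  291.5  83.9] yaw of tool x rel washer 0.002 F [0.2 0.2 0.5] tau [ 0.01  0.01 -0.03] gap mm 25.5
t: 2.33
tcp_pos: [0.4689, 0.2584, 0.0872]
tool_rot: [-0.705, -0.053, 0.051, 0.706]
force: [-1.4, 3.1, 7.0]
finger_gap: 0.098
t 2.33 tcp washer mm [ 19.2 291.3  87.2] yaw of tool x rel washer 0.000 F [-1.4  3.1  7. ] tau [0.43 0.15 0.04] gap mm 8.3
0.0 [0,-0.0,0.0]
0.1 [0,-2.0,-0.1]
0.2 [0,-4.0,-0.5]
0.3 [0,-5.9,-1.0]
0.4 [0,-7.8,-1.7]
0.5 [0,-9.5,-2.6]
0.6 [0,-11.2,-3.7]
0.7 [0,-12.8,-5.0]
0.8 [0,-14.2,-6.4]
0.9 [0,-15.5,-7.9]
1.0 [0,-16.6,-9.5]
1.1 [0,-17.6,-11.3]
```

```bash
python3 -m jog '[[[0,-1,0],0],[[0,-2,-0.1],0],[[0,-3,-0.3],0],[[0,-4,-0.5],0],[[0,-5,-0.7],0],[[0,-5.9,-1],0],[[0,-5.9,-1],0]]'
python3 - <<'E'
from st import *
st(); s=snap('wrist'); save(s,'5.png')
E
```

```text
t: 2.92
tcp_pos: [0.4704, 0.2486, 0.1469]
tool_rot: [-0.704, -0.053, 0.05, 0.706]
force: [1.4, 7.4, -1.3]
finger_gap: 0.098
t 2.92 tcp washer mm [ 19.2 281.4 146.9] yaw of tool x rel washer -0.001 F [ 1.4  7.4 -1.3] tau [ 1.24 -0.16  0.06] gap mm 8.4
```

View pics/5.png

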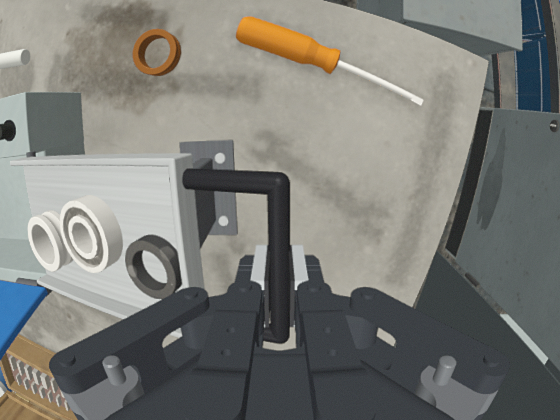

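The tray is tipped about 0.3 rad with the bar firmly between the fingers, at about (280,300). I'll continue along the arc.

```bash
python3 -m jog '[[[0,-1,-0.1],0],[[0,-1.9,-0.5],0],[[0,-2.8,-0.9],0],[[0,-3.6,-1.3],0],[[0,-4.5,-1.8],0],[[0,-5.3,-2.4],0],[[0,-6.1,-3],0],[[0,-6.9,-3.7],0],[[0,-7.6,-4.3],0],[[0,-8.3,-5],0],[[0,-9,-5.8],0],[[0,-9.6,-6.6],0],[[0,-10.1,-7.3],0],[[0,-10.7,-8.2],0],[[0,-11.2,-9],0],[[0,-11.7,-10],0],[[0,-11.7,-10],0],[[0,-11.7,-10],0],[[0,-11.7,-10],0],[[0,-11.7,-10],0]]'; python3 -c "
from st import *
st()"; python3 -m jog '[[[0,0,0],0],[[0,0,0],0],[[0,0,0],0],[[0,0,0],0],[[0,0,0],0],[[0,0,0],0],[[0,0,0],0],[[0,0,0],0],[[0,0,0],0],[[0,0,0],0]]'
python3 - <<'E'
from st import *
st(); s=snap('top'); a=snap('scene'); save(s,'6a.png',(160,125,340,250),2.2);
A=cv2.imread('pics/6a.png'); b=cv2.resize(cv2.cvtColor(a['frame'][130:290,200:400],cv2.COLOR_RGB2BGR),None,fx=1.72,fy=1.72)
h=b.shape[0]; out=np.zeros((h,A.shape[1]+b.shape[1],3),np.uint8); out[:,:b.shape[1]]=b; out[:A.shape[0],b.shape[1]:]=A; cv2.imwrite('pics/6.png',out); print(out.shape)
E
```

```text
t: 4.63
tcp_pos: [0.4858, 0.1504, 0.2645]
tool_rot: [-0.704, -0.054, 0.049, 0.707]
force: [3.2, 5.5, 8.5]
finger_gap: 0.097
t 4.63 tcp washer mm [ 20.1 181.9 264.5] yaw of tool x rel washer -0.001 F [3.2 5.5 8.5] tau [ 1.12 -0.5   0.07] gap mm 8.3
t: 5.47
tcp_pos: [0.4858, 0.1505, 0.2645]
tool_rot: [-0.704, -0.054, 0.049, 0.707]
force: [2.5, 5.9, 8.5]
finger_gap: 0.098
t 5.47 tcp washer mm [ 20.1 182.  264.5] yaw of tool x rel washer -0.000 F [2.5 5.9 8.5] tau [ 1.11 -0.49  0.1 ] gap mm 8.4
(275, 740, 3)
```

View pics/6.png

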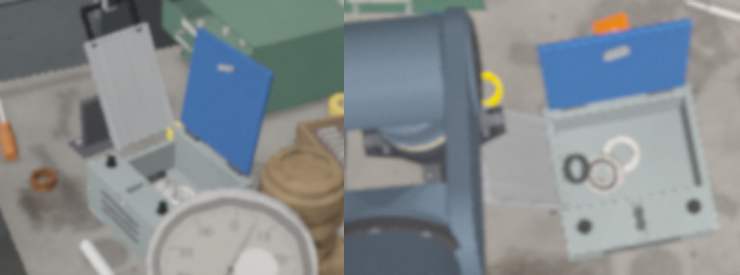

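In the top view all three parts are in the tank, at about (577,168), (602,173) and (622,153), and the tray is empty. I'll lower it along the same arc.

```bash
python3 -m jog '[[[0,0.5,0.8],0],[[0,1,1.6],0],[[0,2.1,3.2],0],[[0,3.4,4.7],0],[[0,4.8,6.1],0],[[0,6.4,7.4],0],[[0,8.1,8.5],0],[[0,9.8,9.4],0],[[0,11.7,10.1],0],[[0,13.6,10.6],0],[[0,15.6,11],0],[[0,16.6,11.1],0],[[0,17.3,11.1],0],[[0,17.3,11.1],0],[[0,17.3,11.1],0]]'; python3 -c "
from st import *
st()"; python3 -m jog '[[[0,0,0],0],[[0,0,0],0],[[0,0,0],0],[[0,0,0],0]]' 2.6;  python3 -m jog '[[[0,-3,0],0],[[0,-6,0],0],[[0,-9,0],0],[[0,-12,0],0],[[0,-12,0],0],[[0,-12,0],0]]'; python3 -c "
from st import *
st()"
```

```text
t: 6.82
tcp_pos: [0.468, 0.2584, 0.0889]
tool_rot: [-0.705, -0.052, 0.052, 0.705]
force: [3.6, 0.2, -1.6]
finger_gap: 0.1
t 6.82 tcp washer mm [ 18.3 291.3  88.9] yaw of tool x rel washer 0.000 F [ 3.6  0.2 -1.6] tau [ 0.06 -0.51  0.09] gap mm 8.5
t: 7.15
tcp_pos: [0.4665, 0.2583, 0.0883]
tool_rot: [0.705, 0.051, -0.053, -0.705]
force: [-0.6, -0.9, -0.8]
finger_gap: 0.309
t: 7.65
tcp_pos: [0.4682, 0.2589, 0.2101]
tool_rot: [-0.705, -0.053, 0.051, 0.705]
force: [-0.2, 0.1, -0.3]
finger_gap: 0.302
t 7.65 tcp washer mm [ 18.5 291.9 210.1] yaw of tool x rel washer 0.001 F [-0.2  0.1 -0.3] tau [ 0.02  0.01 -0.01] gap mm 25.8
```

```bash
python3 -m jog '[[[0,-4,0],0],[[0,-8,0],0],[[0,-12,0],0],[[2,-12,-4],0],[[4,-12,-8],0],[[5,-12,-12],0],[[7,-12,-16],0],[[9,-12,-20],0],[[10,-12,-24],0],[[12,-12,-28],0],[[13.5,-12,-32],0],[[13.5,-12,-33.7],0],[[13.5,-12,-33.7],0],[[13.5,-12,-33.7],0]]' 0 40
python3 - <<'E'
from st import *
st(); s=snap('top'); a=snap('wrist'); 
out=np.hstack([cv2.resize(s['frame'][110:260,150:350],(400,300)),cv2.resize(a['frame'],(400,300))]);cv2.imwrite('pics/7.png',out[:,:,::-1])
E
```

```text
t: 8.82
tcp_pos: [0.6498, -0.0567, 0.3252]
tool_rot: [-0.705, -0.049, 0.053, 0.706]
force: [0.3, -0.4, 0.1]
finger_gap: 0.0
t 8.82 tcp washer mm [152.1 -46.9 325.2] yaw of tool x rel washer -0.003 F [ 0.3 -0.4  0.1] tau [0.06 0.02 0.04] gap mm 0.0
```

View pics/7.png

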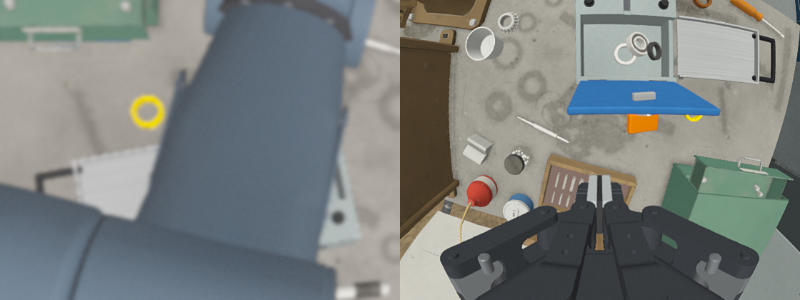

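The wrist view shows the tray back flat, the parts in the tank, and the fingers clear behind the panel beside the wing. I'll descend and pull the panel towards the robot.

```bash
python3 -m jog '[[[0,3.5,0],0],[[0,7,0],0],[[0,11,0],0],[[0,11,0],0],[[-2,11,0],0],[[-3,11,0],0],[[-4,11,0],0],[[-5,11,0],0],[[-6,11,0],0],[[-7,11,0],0],[[-8,11,0],0]]'; python3 -c "
from st import *
st()"; python3 -m jog '[[[-1,0,0],0],[[-2,0,0],0],[[-3,0,0],0],[[-4,0,0],0],[[-5,0,0],0],[[-5.6,0,0],0],[[-5.6,0,0],0]]'; python3 -c "
from st import *
st()"
```

```text
t: 9.83
tcp_pos: [0.5713, -0.0661, 0.2195]
tool_rot: [0.705, 0.053, -0.052, -0.705]
force: [1.1, 0.9, -1.1]
finger_gap: 0.0
t 9.83 tcp washer mm [ 73.  -44.7 219.5] yaw of tool x rel washer 0.002 F [ 1.1  0.9 -1.1] tau [ 0.05 -0.25 -0.08] gap mm 0.0
t: 10.42
tcp_pos: [0.514, -0.0748, 0.2181]
tool_rot: [-0.705, -0.051, 0.053, 0.705]
force: [-0.0, 0.4, 0.2]
finger_gap: 0.0
t 10.42 tcp washer mm [ 15.1 -45.  218.1] yaw of tool x rel washer -0.000 F [-0.   0.4  0.2] tau [ 0.01 -0.08  0.02] gap mm 0.0
```

```bash
python3 -m jog '[[[0,-3.2,2],0],[[-2,-3.2,4.5],0],[[-3.5,-3.2,4.5],0],[[-3.5,-3.2,4.5],0],[[-3.5,-3.2,4.5],0],[[-3.5,-3.2,4.5],0],[[-3.5,-3.2,4.5],0],[[-3.5,-3.2,4.5],0],[[-3.5,-3.2,4.5],0],[[-3.5,-3.2,4.5],0],[[-3.5,-3.2,4.5],0],[[-3.5,-3.2,4.5],0],[[-3.5,-3.2,4.5],0],[[-3.5,-3.2,4.5],0],[[-3.5,-3.2,4.5],0],[[-3.5,-3.2,4.5],0],[[-3.5,-3.2,4.5],0],[[-3.5,-3.2,4.5],0],[[-3.5,-3.2,4.5],0],[[-3.5,-3.2,4.5],0]]' 4 30
python3 - <<'E'
from st import *
st(); a=snap('wrist'); save(a,'8.png')
import cv2
h=cv2.cvtColor(a['frame'],cv2.COLOR_RGB2HSV); m=cv2.inRange(h,(5,180,120),(16,255,255))
for c in cv2.findContours(m,0,1)[0]:
    if cv2.contourArea(c)>60:
        (u,v),wh,an=cv2.minAreaRect(c); print((u,v),wh,an,(toL(onz(a,u,v,.122))*1e3).round(1))
        B=cv2.boxPoints(((u,v),wh,an)); L=np.array([toL(onz(a,*p,.128))[:2] for p in B])*1e3; print(L.round(1))
        e=[L[1]-L[0],L[2]-L[1]]; d=max(e,key=np.linalg.norm); print('len',[np.linalg.norm(x) for x in e],'ang',np.arctan2(d[1],d[0]))
print(proj(a,toW([-.057,0,.122])))
E
```

```text
t: 12.08
tcp_pos: [0.4748, -0.0354, 0.2503]
tool_rot: [0.705, 0.052, -0.052, -0.705]
force: [-0.1, 0.5, 1.1]
finger_gap: 0.467
t 12.08 tcp washer mm [-17.9  -0.3 250.3] yaw of tool x rel washer 0.001 F [-0.1  0.5  1.1] tau [-0.01  0.02  0.02] gap mm 39.9
(492.243896484375, 109.98333740234375) (58.00776672363281, 15.865035057067871) 36.193206787109375 [-104.3  204.2  122. ]
[[-110.2  166. ]
 [-123.3  176.3]
 [ -98.   238.2]
 [ -83.9  226.3]]
len [np.float64(16.623231484342245), np.float64(66.9180318900117)] ang 1.1829361161979133
(420.5, 100.5) (31.0, 29.0) 90.0 [-104.8  123.7  122. ]
[[-116.6  106.9]
 [-119.5  134.9]
 [ -92.1  135.9]
 [ -90.   107.7]]
len [np.float64(28.12533057030698), np.float64(27.36602335056064)] ang 1.6727646882075786
[278.8202212  150.65194601]
```

View pics/8.png

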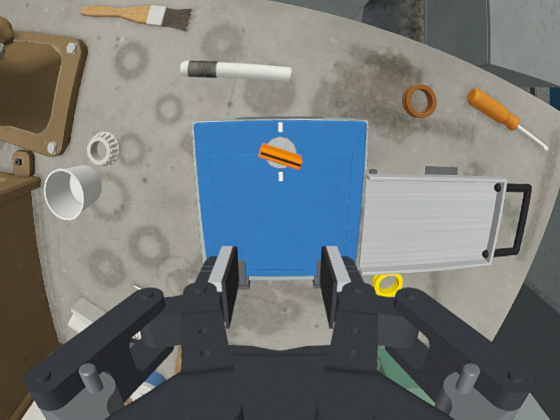

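The panel is down. The orange wing is at about (281,156), its slot running roughly left to right and slightly down; the white marks are at (281,128) and (281,176). I'll measure its angle in the panel region.

```bash
cat > wing.py <<'E'
from st import *
def wing(a,z=.132):
    h=cv2.cvtColor(a['frame'],cv2.COLOR_RGB2HSV); m=cv2.inRange(h,(5,150,90),(22,255,255))
    c0=proj(a,toW([-.057,0,.122])).astype(int); k=np.zeros_like(m); cv2.circle(k,tuple(int(x) for x in c0),45,255,-1); m&=k
    ys,xs=np.nonzero(m); print('n',len(xs))
    L=np.array([toL(onz(a,u,v,z))[:2] for u,v in zip(xs,ys)])*1e3
    (c,wh,an)=cv2.minAreaRect(L.astype(np.float32)); B=cv2.boxPoints((c,wh,an)); d=max([B[1]-B[0],B[2]-B[1]],key=np.linalg.norm)
    ev=np.linalg.svd(L-L.mean(0),full_matrices=False)[2][0]
    f=lambda d:(np.arctan2(d[1],d[0])+.6)%np.pi-.6
    print('wing centre',c,'size',wh,'ang',f(d),'pca',f(ev))
def marks(a):
    h=cv2.cvtColor(a['frame'],cv2.COLOR_RGB2HSV); m=cv2.inRange(h,(0,0,190),(179,60,255))
    for c in cv2.findContours(m,0,1)[0]:
        (u,v),wh,_=cv2.minAreaRect(c)
        P=toL(onz(a,u,v,.105))*1e3
        if abs(P[1])<12 and -110<P[0]<-10: print('mark',(u,v),P.round(1))
E
python3 - <<'E'
from wing import *
st(); a=snap('wrist'); wing(a); marks(a)
E
```

```text
t 12.13 tcp washer mm [-17.9  -0.3 250.3] yaw of tool x rel washer 0.001 F [ 0.8  0.  -1.1] tau [ 0.03 -0.02 -0.05] gap mm 40.0
n 510
wing centre (-53.57542419433594, 1.4614849090576172) size (34.850162506103516, 11.167412757873535) ang 1.2468553 pca 1.2390751729897223
mark (280.5, 176.0) [-31.8   1.5 105. ]
mark (270.70001220703125, 162.90000915527344) [-43.8  -7.3 105. ]
mark (290.0, 151.0) [-54.6   9.9 105. ]
mark (287.0, 150.0) [-55.5   7.2 105. ]
mark (284.0, 149.0) [-56.4   4.6 105. ]
mark (281.0, 148.0) [-57.3   1.9 105. ]
mark (277.2500305175781, 146.75001525878906) [-58.4  -1.4 105. ]
mark (274.5, 146.0) [-59.1  -3.9 105. ]
mark (271.5, 145.0) [-60.   -6.5 105. ]
mark (268.5, 144.0) [-60.9  -9.2 105. ]
mark (284.5, 139.0) [-65.3   5.  105. ]
mark (275.0, 139.0) [-65.3  -3.4 105. ]
mark (279.5, 138.0) [-66.2   0.6 105. ]
mark (280.0, 126.5) [-76.5   1.  105. ]
```

```bash
python3 -m jog '[[[-3.7,6,0.1],-1.24],[[-3.7,6,0.1],-1.24],[[-3.7,6,0.1],-1.24],[[-3.7,6,0.1],-1.24],[[-3.7,6,0.1],-1.24],[[-3.7,6,0.1],-1.24],[[-3.7,6,0.1],-1.24],[[-3.7,6,0.1],-1.24],[[-3.7,6,0.1],-1.24],[[-3.7,6,0.1],-1.24],[[-3.7,6,0.1],-1.24],[[-3.7,6,0.1],-1.24],[[-3.7,6,0.1],-1.24]]' 3.4
python3 - <<'E'
from wing import *
s=st(); print(s['q'].round(2)); a=snap('wrist'); wing(a); save(a,'9.png')
E
```

```text
t: 13.27
tcp_pos: [0.4364, 0.0222, 0.1684]
tool_rot: [0.601, 0.401, -0.455, -0.521]
force: [-0.6, -0.4, -0.5]
finger_gap: 0.399
t 13.27 tcp washer mm [-47.5  62.4 168.4] yaw of tool x rel washer 1.154 F [-0.6 -0.4 -0.5] tau [ 0.05 -0.    0.02] gap mm 34.1
[-0.11  0.39  1.95 -0.19  0.78 -2.85]
n 955
wing centre (-53.619136810302734, 2.054126739501953) size (34.85976028442383, 11.448347091674805) ang 1.2537632 pca 1.2565239577008338
```

View pics/9.png

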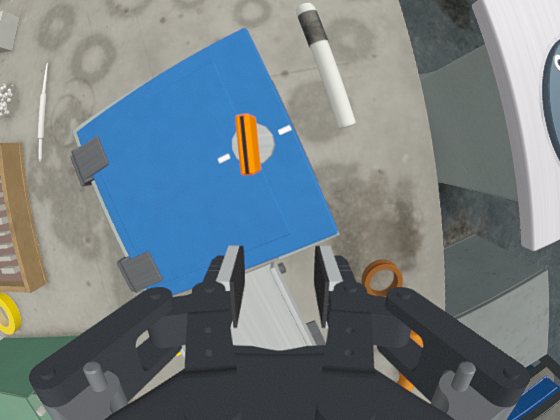

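The last joint is at its limit (q6 −2.85), so I'll turn the tool the other way for the equivalent half-turned grasp.

```bash
python3 -m jog '[[[0,-4,0],0.12],[[0,-4,0],0.24],[[0,-4,0],0.36],[[0,-4,0],0.48],[[0,-4,0],0.6],[[0,-4,0],0.72],[[0,-4,0],0.84],[[0,-4,0],0.96],[[0,-4,0],1.08],[[0,-4,0],1.2],[[0,-4,0],1.32],[[0,-4,0],1.44],[[0,-4,0],1.56],[[0,-4,0],1.68],[[0,-4,0],1.8],[[0,-4,0],1.92],[[0,-4,0],2.04],[[0,-4,0],2.04]]' 3.4
python3 - <<'E'
from wing import *
s=st(); print(s['q'].round(2)); print(R.from_quat(s['tool_rot']).as_matrix().round(3))
E
```

```text
t: 14.82
tcp_pos: [0.4368, 0.0265, 0.2086]
tool_rot: [0.701, -0.235, 0.275, -0.614]
force: [-0.1, -0.1, -0.3]
finger_gap: 0.397
t 14.82 tcp washer mm [-46.5  66.5 208.6] yaw of tool x rel washer -0.883 F [-0.1 -0.1 -0.3] tau [ 0.11 -0.01 -0.01] gap mm 33.9
[-0.1   0.32  1.91 -0.17  0.9  -0.83]
[[ 0.738  0.009  0.675]
 [-0.668 -0.135  0.732]
 [ 0.098 -0.991 -0.094]]
```

The joint limit left a tilt of about 0.135 rad. I'll undo it by approaching the opposite q6 limit, which should tilt the tool the other way.

```bash
python3 -m jog '[[[0,-3,0],0.12],[[0,-3,0],0.24],[[0,-3,0],0.36],[[0,-3,0],0.48],[[0,-3,0],0.6],[[0,-3,0],0.72],[[0,-3,0],0.84],[[0,-3,0],0.96],[[0,-3,0],1.08],[[0,-3,0],1.2],[[0,-3,0],1.32],[[0,-3,0],1.44],[[0,-3,0],1.56],[[0,-3,0],1.68],[[0,-3,0],1.8],[[0,-3,0],1.92],[[0,-3,0],2.04],[[0,-3,0],2.16],[[0,-3,0],2.28],[[0,-3,0],2.4]]'; python3 -m jog '[[[0,0,0],0.12],[[0,0,0],0.24],[[0,0,0],0.36],[[0,0,0],0.48],[[0,0,0],0.6],[[0,0,0],0.72],[[0,0,0],0.84],[[0,0,0],0.96],[[0,0,0],1.08],[[0,0,0],1.2],[[0,0,0],1.2]]';  python3 - <<'E'
from wing import *
s=st(); print(s['q'].round(3)); print(R.from_quat(s['tool_rot']).as_matrix().round(3))
E
```

```text
t: 16.48
tcp_pos: [0.4364, 0.0307, 0.2382]
tool_rot: [-0.003, -0.658, 0.753, -0.003]
force: [0.2, 0.1, 0.3]
finger_gap: 0.401
t: 17.4
tcp_pos: [0.4364, 0.0307, 0.2382]
tool_rot: [-0.426, -0.545, 0.621, 0.368]
force: [-0.0, -0.3, 0.4]
finger_gap: 0.396
t 17.40 tcp washer mm [-46.3  70.8 238.2] yaw of tool x rel washer 1.802 F [-0.  -0.3  0.4] tau [0.07 0.04 0.02] gap mm 33.9
[-0.093  0.272  1.872 -0.162  0.982  2.762]
[[-0.366  0.008 -0.931]
 [ 0.922 -0.135 -0.364]
 [-0.129 -0.991  0.042]]
```

Now overshoot the limit slightly.

```bash
python3 -m jog '[[[0,0,0],0.1],[[0,0,0],0.2],[[0,0,0],0.2]]';  python3 - <<'E'
from wing import *
s=st(); print(s['q'].round(3)); print(R.from_quat(s['tool_rot']).as_matrix().round(3))
E
```

```text
t: 17.65
tcp_pos: [0.4346, 0.0107, 0.2419]
tool_rot: [-0.474, -0.52, 0.573, 0.42]
force: [0.2, -0.6, -0.0]
finger_gap: 0.396
t 17.65 tcp washer mm [-51.   51.2 241.9] yaw of tool x rel washer 1.624 F [ 0.2 -0.6 -0. ] tau [ 0.08  0.01 -0.01] gap mm 33.8
[-0.161  0.256  1.88  -0.124  0.98   2.849]
[[-0.197  0.012 -0.98 ]
 [ 0.974 -0.106 -0.198]
 [-0.107 -0.994  0.009]]
```

It works: the tilt fell to 0.106. I'll continue.

```bash
python3 -m jog '[[[0,0,0],0.1],[[0,0,0],0.2],[[0,0,0],0.3],[[0,0,0],0.4],[[0,0,0],0.4]]';  python3 - <<'E'
from wing import *
s=st(); print(s['q'].round(3)); print(R.from_quat(s['tool_rot']).as_matrix().round(3))
E
```

```text
t: 18.07
tcp_pos: [0.4082, -0.0488, 0.2398]
tool_rot: [0.545, 0.482, -0.456, -0.513]
force: [-0.8, 0.2, -0.2]
finger_gap: 0.401
t 18.07 tcp washer mm [-85.7  -3.8 239.8] yaw of tool x rel washer 1.303 F [-0.8  0.2 -0.2] tau [-0.04  0.02 -0.03] gap mm 34.2
[-0.403  0.202  1.965  0.017  0.919  2.85 ]
[[ 0.121  0.057 -0.991]
 [ 0.993 -0.009  0.12 ]
 [-0.002 -0.998 -0.058]]
```

The tilt is now 0.06, acceptable. I'll turn back to the grasp yaw, unwinding q6.

```bash
python3 -m jog '[[[0,0,0],-0.12],[[0,0,0],-0.24],[[0,0,0],-0.36],[[0,0,0],-0.48],[[0,0,0],-0.6],[[0,0,0],-0.72],[[0,0,0],-0.84],[[0,0,0],-0.96],[[0,0,0],-1.08],[[0,0,0],-1.2],[[0,0,0],-1.32],[[0,0,0],-1.44],[[0,0,0],-1.56],[[0,0,0],-1.68],[[0,0,0],-1.8],[[0,0,0],-1.92],[[0,0,0],-2.04],[[0,0,0],-2.16],[[0,0,0],-2.28],[[0,0,0],-2.4]]' 3; python3 -m jog '[[[0,0,0],-0.12],[[0,0,0],-0.24],[[0,0,0],-0.36],[[0,0,0],-0.48],[[0,0,0],-0.6],[[0,0,0],-0.69],[[0,0,0],-0.69]]'
cat >> st.py <<'E'
def need(L):
    s=manip.sense(); T=R.from_quat(s['tool_rot']).as_matrix()
    print('shift cm',(T.T@(toW(L)-s['tcp_pos'])*100).round(2))
E
python3 - <<'E'
from wing import *
s=st(); print(s['q'].round(3)); print(R.from_quat(s['tool_rot']).as_matrix().round(3))
need([-.055,.0013,.175]); a=snap('wrist'); wing(a)
E
```

```text
t: 19.73
tcp_pos: [0.4087, -0.0482, 0.24]
tool_rot: [0.231, -0.651, 0.672, -0.266]
force: [0.2, -0.3, -0.4]
finger_gap: 0.352
t: 20.32
tcp_pos: [0.4087, -0.0482, 0.24]
tool_rot: [0.443, -0.524, 0.556, -0.469]
force: [0.5, 0.6, 0.0]
finger_gap: 0.35
t 20.32 tcp washer mm [-85.2  -3.2 240. ] yaw of tool x rel washer -1.886 F [0.5 0.6 0. ] tau [-0.01  0.06  0.01] gap mm 29.9
[-0.4    0.202  1.963  0.016  0.92  -0.241]
[[-0.167  0.057  0.984]
 [-0.986 -0.01  -0.167]
 [ 0.001 -0.998  0.058]]
shift cm [-1.37  6.65  2.35]
n 544
wing centre (-53.49360656738281, 2.7503128051757812) size (36.92703628540039, 11.37761116027832) ang 1.2735325 pca 1.2827661417760328
```

```bash
python3 -m jog '[[[-1.4,2,2.4],0],[[-1.4,5,2.4],0],[[-1.4,6.6,2.4],0],[[-1.4,6.6,2.4],0],[[-1.4,6.6,2.4],0]]'
python3 - <<'E'
from wing import *
s=st(); need([-.0545,.0015,.117]); a=snap('wrist'); wing(a); save(a,'10.png')
print(proj(a,toW([-.0545,.0015,.122])))
E
```

```text
t: 20.78
tcp_pos: [0.4379, -0.0391, 0.1749]
tool_rot: [0.442, -0.526, 0.556, -0.467]
force: [0.4, 0.6, -0.4]
finger_gap: 0.353
t 20.78 tcp washer mm [-55.    1.5 174.9] yaw of tool x rel washer -1.891 F [ 0.4  0.6 -0.4] tau [ 0.03 -0.01 -0.02] gap mm 30.1
shift cm [-0.01  5.78 -0.27]
n 811
wing centre (-52.2290153503418, 3.9880447387695312) size (38.63565444946289, 9.69798755645752) ang 1.2596911 pca 1.2921503862209662
[277.01516777 224.67140035]
```

View pics/10.png

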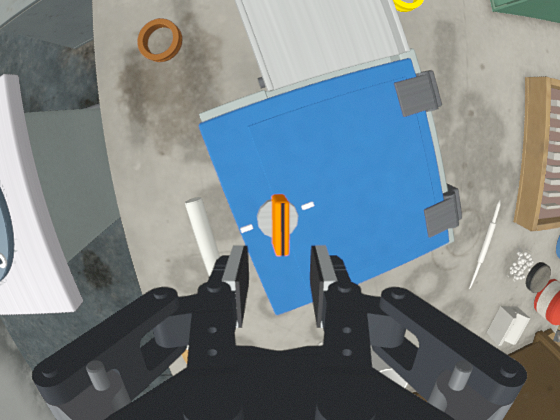

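The wing is at about (281,225), centred between the pads and parallel to them. I'll descend, then narrow the jaws loosely around it.

```bash
python3 -m jog '[[[0,2,0],0],[[0,4,-0.1],0],[[0,5.7,-0.1],0],[[0,5.7,-0.1],0],[[0,5.7,-0.1],0]]'; python3 -c "
from st import *
st()"; python3 -m jog '[[[0,0,0],0],[[0,0,0],0],[[0,0,0],0],[[0,0,0],0]]' 1.2 20; python3 -c "
from st import *
st()"
```

```text
t: 21.25
tcp_pos: [0.441, -0.04, 0.1192]
tool_rot: [0.441, -0.525, 0.557, -0.468]
force: [-0.2, -1.0, 0.4]
finger_gap: 0.354
t 21.25 tcp washer mm [-52.    0.2 119.2] yaw of tool x rel washer -1.891 F [-0.2 -1.   0.4] tau [-0.03  0.04  0.01] gap mm 30.2
t: 21.58
tcp_pos: [0.4414, -0.04, 0.1194]
tool_rot: [0.441, -0.525, 0.558, -0.468]
force: [-0.2, -0.7, -0.1]
finger_gap: 0.139
t 21.58 tcp washer mm [-5.170e+01  1.000e-01  1.194e+02] yaw of tool x rel washer -1.891 F [-0.2 -0.7 -0.1] tau [-0.04 -0.07  0.01] gap mm 11.9
```

```bash
python3 -m jog '[[[0,0,-0.1],0.1],[[0,0,-0.2],0.2],[[0,0,-0.2],0.3],[[0,0,-0.2],0.4],[[0,0,-0.2],0.5],[[0,0,-0.2],0.6],[[0,0,-0.2],0.7],[[0,0,-0.2],0.8],[[0,0,-0.2],0.9],[[0,0,-0.2],1.0],[[0,0,-0.2],1.1],[[0,0,-0.2],1.2],[[0,0,-0.2],1.25],[[0,0,-0.2],1.25]]'; python3 -c "
from st import *
st()"; python3 -m jog '[[[0,0,0],0],[[0,0,0],0],[[0,0,0],0],[[0,0,0],0]]' 0 50; python3 -c "
from st import *
st()"
```

```text
t: 22.75
tcp_pos: [0.4402, -0.0399, 0.1191]
tool_rot: [0.031, -0.699, 0.71, -0.073]
force: [1.1, -0.4, 0.8]
finger_gap: 0.146
t 22.75 tcp washer mm [-52.9   0.3 119.1] yaw of tool x rel washer -3.141 F [ 1.1 -0.4  0.8] tau [-0.11 -0.23  0.11] gap mm 12.5
t: 23.08
tcp_pos: [0.4397, -0.0398, 0.1187]
tool_rot: [0.032, -0.699, 0.71, -0.073]
force: [3.4, -0.7, 1.8]
finger_gap: 0.088
t 23.08 tcp washer mm [-53.3   0.5 118.7] yaw of tool x rel washer -3.140 F [ 3.4 -0.7  1.8] tau [ 0.03 -0.56  0.04] gap mm 7.5
```

The wing is gripped (gap 7.5 mm) at aligned yaw. I'll press down gradually.

```bash
python3 -m jog '[[[0,0.3,0],0],[[0,0.6,0],0],[[0,0.9,0],0],[[0,0.9,0],0]]' 0 60; python3 -c "
from st import *
st()"; python3 -m jog '[[[0,0.2,0],0],[[0,0.4,0],0],[[0,0.6,0],0],[[0,0.6,0],0],[[0,0.6,0],0]]'
python3 - <<'E'
from wing import *
st(); a=snap('wrist'); b=snap('scene'); save(a,'11.png')
E
```

```text
t: 23.42
tcp_pos: [0.4373, -0.0399, 0.1092]
tool_rot: [0.034, -0.7, 0.71, -0.071]
force: [-4.7, -6.2, 10.1]
finger_gap: 0.083
t 23.42 tcp washer mm [-55.7   0.7 109.2] yaw of tool x rel washer -3.139 F [-4.7 -6.2 10.1] tau [-0.75  0.28 -0.1 ] gap mm 7.1
t: 23.83
tcp_pos: [0.4377, -0.0401, 0.1073]
tool_rot: [0.033, -0.699, 0.711, -0.072]
force: [-13.6, -4.6, 53.2]
finger_gap: 0.084
t 23.83 tcp washer mm [-55.3   0.6 107.3] yaw of tool x rel washer -3.138 F [-13.6  -4.6  53.2] tau [-0.76  1.38 -0.11] gap mm 7.2
```

View pics/11.png

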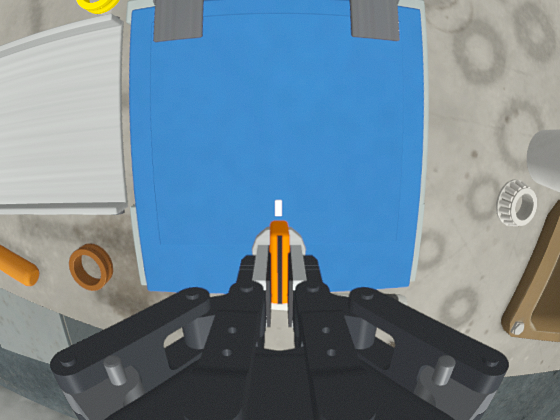

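The view shows the wing's slot line at column 280 pointing at the white mark (278,208), with the panel level. The push is 53 N, more than needed, so I'll ease it and check flushness from the edge width.

```bash
python3 -m jog '[[[0,-0.15,0],0],[[0,-0.3,0],0],[[0,-0.3,0],0],[[0,-0.3,0],0]]'
python3 - <<'E'
from wing import *
st(); a=snap('wrist')
h=cv2.cvtColor(a['frame'],cv2.COLOR_RGB2HSV); m=cv2.inRange(h,(98,140,90),(118,255,255))
for row in (60,150,220,260,275):
    xs=np.nonzero(m[row])[0]
    out=[]
    for ang in (0,.06,.09):
        # intersect rays with outer face plane
        n=np.array([np.sin(ang),0,np.cos(ang)]); nw=np.r_[Rm@n[:2],n[2]]; p0=toW(np.array([.08,0,.089])+.004*n)
        P=[]
        for u in (xs[0]-.5,xs[-1]+.5):
            c,d=ray(a,u,row); P.append(toL(c+d*(nw@(p0-c))/(nw@d)))
        out.append((round(1e3*abs(P[0][1]-P[1][1]),1),(1e3*P[0][:2]).round(0)))
    print(row,xs[0],xs[-1],out)
print('marks'); marks(a); wing(a)
E
```

```text
t: 24.27
tcp_pos: [0.4376, -0.04, 0.1077]
tool_rot: [0.034, -0.699, 0.71, -0.071]
force: [-6.3, -6.5, 23.3]
finger_gap: 0.085
t 24.27 tcp washer mm [-55.4   0.6 107.7] yaw of tool x rel washer -3.139 F [-6.3 -6.5 23.3] tau [-0.84  0.57 -0.07] gap mm 7.3
60 130 422 [(np.float64(153.9), array([47., 79.])), (np.float64(152.0), array([46., 78.])), (np.float64(151.0), array([46., 78.]))]
150 132 421 [(np.float64(153.3), array([-2., 78.])), (np.float64(148.7), array([-1., 76.])), (np.float64(146.3), array([-1., 75.]))]
220 138 416 [(np.float64(153.5), array([-40.,  78.])), (np.float64(146.8), array([-38.,  75.])), (np.float64(143.4), array([-37.,  73.]))]
260 144 411 [(np.float64(153.1), array([-63.,  78.])), (np.float64(145.1), array([-60.,  74.])), (np.float64(141.2), array([-58.,  72.]))]
275 146 409 [(np.float64(153.5), array([-73.,  78.])), (np.float64(144.9), array([-68.,  74.])), (np.float64(140.8), array([-66.,  72.]))]
marks
mark (292.0, 332.5) [-101.2   -6.2  105. ]
mark (291.3000183105469, 327.9000244140625) [-98.   -5.7 105. ]
mark (286.5, 321.0) [-93.3  -3.1 105. ]
mark (286.0, 313.5) [-88.4  -2.7 105. ]
mark (279.0, 306.5) [-83.8   1.  105. ]
mark (263.17999267578125, 283.7400207519531) [-70.    9.1 105. ]
mark (296.5, 284.5) [-70.6  -7.9 105. ]
mark (296.25, 241.75) [-47.1  -7.3 105. ]
mark (261.0885009765625, 242.1725616455078) [-47.2   9.8 105. ]
mark (278.0, 207.5) [-29.8   1.6 105. ]
n 1006
wing centre (-48.60279846191406, 1.5456888675689697) size (32.82476043701172, 8.044864654541016) ang 0.011380792 pca -0.0017177279913970223
```

```bash
python3 -c "
from st import *
st(); print(workorder.sign_off())"
```

```text
t 24.32 tcp washer mm [-55.4   0.6 107.8] yaw of tool x rel washer -3.139 F [-6.4 -6.1 23.5] tau [-0.92  0.66 -0.05] gap mm 6.8
the job is handed in; nothing more can be done
None
```

The job is done and handed in at 24.3 s of the 72 s allowed. The gripper is still holding the orange wing and pressing the panel down with about 23 N.

**What I did:**
1. I tipped the tray by its bar to about 1.1 rad for roughly a second. All three parts slid into the tank, and I lowered the tray flat again.
2. I pulled the panel from behind until it sank onto its buffers.
3. I turned the fastener from about 1.25 rad to aligned, then pressed the panel down.

**Last checks:**
- **Panel:** the measured panel width stays constant along its length (153–154 mm) only if the opening angle is 0. That means it is flush, though it reads slightly under the nominal 156 mm.
- **Fastener:** the wing angle measures between 0.00 and 0.01 rad, with the slot pointing at the white mark.
- **Tank:** I saw the parts inside and the tray flat before closing the panel. They are hidden under the panel now.
- **Bystanders:** I didn't touch the cup, the marker or the roller bearing. The roller bearing and part of the cup are in the last picture; the marker was last seen before I turned the fastener.

**What went wrong:**
- **Joint limit:** turning towards the wing the first way, the last joint reached its limit of −2.85 rad and stopped there. This left the tool tilted by about 0.135 rad. I used the opposite limit to bring that down to about 0.06 rad, then gripped from the other side.
- **Push force:** the push reached 53 N through the fingers before I eased it to 23 N. The wrist limit is 120 N. The push was meant to go through the fingers, not the gripper's body, which has a 40 N limit.

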